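Put a paint tin back under its stirring drive

TASK

One of the three paint tins in the stirring shelf has been left pulled forward with the steel bar on top of its lid turned crooked. With a fingertip, push on one arm of that bar until the bar points straight fore-and-aft along its bay, then push the tin back by its handle until it stands fully home against the stop with the bar between the two drive pins and the handle still facing out to the front. Only push: never lift or tip the tin, and leave the other tins, the bottle and the cup alone.

Things in the scene. Friction and masses are not known exactly. Their poses are not given: they have to be found in the camera images.
- tin_a: The tin to put back: one-litre steel tin, 108 mm diameter, 120 mm high, under a black stirring lid; it alone is pulled forward, 85 to 100 mm in front of home. 0.7 to 1.0 kg, loose, slides easily on the deck (friction about 0.35). Origin: centre of its underside; z up; x points from its handle to its spout, within 0.1 rad along bay_a's x.
- lid_top (a point): Centre of the upper face of tin_a's black lid (112 mm diameter), 132 mm above the tin's underside; a hub of 40 mm diameter rises 7 mm more round the stalk. A pouring spout, level with the lid, juts to 65 mm from the centre on the tin's +x side.
- handle_face (a point): On the front face of tin_a's black hand grip, 110 mm before the tin's axis, 70 mm above its underside; axes as tin_a. The grip is a flat upright strip, 22 mm wide (y), 10 mm thick, from 32 to 134 mm above the underside, joined to the lid by an arm at its top (with thumb trigger, up to 141 mm). 46 mm gap between grip and tin.
- bar_mid (a point): Middle of the steel T-bar on tin_a's lid, on the tin's axis, 154 mm above its underside. The bar runs along this point's x: 62 mm long (two equal arms of 31 mm, ends alike, either may point to the front), 6 mm thick, 14 mm high (147 to 161 mm above the underside; 15 mm free below it), on a stalk of 11 mm diameter.
- stirrer (a joint): Turn of the T-bar about its upright axis relative to tin_a, rad, anticlockwise from above; 0 or pi = in line with the tin's handle and spout; starts 0.7 to 2.44. No end stops; stays where it is left (0.02 N m friction, 0.01 N m s/rad drag): 1 to 2 N near an arm's end turns it without shifting the tin.
- bay_a: The fixed bay of tin_a, one of three alike 150 mm apart on the shelf. Origin: on the deck (15 mm above the bench) where the tin's axis stands when home; x points straight into the bay, away from the worker, z up. Guide strips 14 mm high, 114 mm apart inside, run along x from -150 to +55 mm. Deck: x -165 to +80 mm.
- pins (a point): Midway between the lower ends of the two drive pins above bay_a's origin, 147 mm above the deck; axes as bay_a. Pins: 8 mm diameter, at y -13 and +13 mm, hanging 22 mm from a 44 mm disc. A bar along x passes between them, a crooked one is blocked. The drive beam above: x -25 to +25 mm, 177 to 207 mm above the deck, over all bays.
- stop (a point): Middle of the upper edge of bay_a's stop, a strip 22 mm high across the bay's rear: its face is 54.5 mm beyond bay_a's origin, so the tin touches it when its axis is at the origin (within 1 mm). Axes as bay_a.
- tin_b: Another tin just like tin_a with its lid, handle and bar, standing home in another bay of the shelf: leave it alone. Origin: centre of its underside.
- tin_c: The third tin, also just like tin_a, standing home in the remaining bay: leave it alone. Origin: centre of its underside.
- toner: White plastic bottle with blue label, 52 mm diameter, 135 mm high, on the bench beside the shelf: leave it alone. Origin: centre of its underside.
- cup: Empty white mixing cup, 84 mm across the rim, 95 mm high, on the bench beside the shelf: leave it alone. Origin: centre of its underside.

How it is judged (in metres and radians):
On the way, in this order (a step that is already met when the one before it is completed fails the run):
1. the bar points along the bay (within 0.25 rad, either end to the front) while the tin still stands at the front of the bay (angle between the x axis of bar_mid and the x axis of bay_a, either way round below 0.25 rad and x of tin_a in the frame of bay_a below -0.05 m), for 0.2 s.
2. the tin has been pushed home with the bar between the pins (x of tin_a in the frame of bay_a above -0.008 m and horizontal distance between tin_a and bay_a below 0.012 m), for 0.2 s.
At the end, for the whole second after the job is handed in: tin_a stands upright, at rest and on the deck, within 8 mm of fully home in its bay, its bar along the bay within 0.35 rad and so between the two drive pins, its handle facing the front (within about 0.4 rad) (all of step 2 and angle between the x axis of bar_mid and the x axis of bay_a, either way round below 0.35 rad and x of handle_face in the frame of bay_a below -0.1 m and angle between tin_a's own z axis and vertical below 0.03 rad and z of tin_a in the frame of bay_a below 0.004 m and linear speed of tin_a below 0.01 m/s); the robot touches nothing.
It fails at once if the tin is lifted or carried (more than 8 mm off the deck) (z of tin_a in the frame of bay_a above 0.008 m).
It fails at once if the tin is tipped more than 0.15 rad (angle between tin_a's own z axis and vertical above 0.15 rad).
It fails at once if one of the other tins is shifted more than 12 mm (distance of any of tin_b, tin_c from where it was at the start of the episode above 0.012 m).
It fails at once if the bottle or the cup is shifted more than 20 mm (distance of any of toner, cup from where it was at the start of the episode above 0.02 m).
It also fails if it takes over 48 s, if anything falls off the work surface, if the arm or the gripper's body presses on something with over 40 N, if the wrist force passes 120 N, or if a joint passes its speed limit or range.

ROBOT

A 6-joint arm with a two-finger parallel gripper is mounted at the origin on the work surface. World frame = base frame: x ahead of the robot, y to its left, z up, the work surface at z = 0. Lengths are in mm, angles in degrees, forces in N, time in s.
With the tool pointing down it reaches from about 300 to 850 mm from the base axis. Payload 4.2 kg.
Tool frame: the origin (TCP) lies midway between the tips of the shut fingers; the grasp point (between the pads) lies 19 mm behind it; x points along the fingers, y is the direction in which the jaws open and shut, and the axes are right-handed (so a half turn about x gives the same grasp; the last joint's range is limited). The gripper opens to 91 mm and grips with 3 to 60 N. Pads are 32 mm wide; open, the fingers measure 118 mm over their backs; the gripper's body (76 mm by 178 mm) begins 60 mm behind the grasp point.
Start: joints at [-73.51, 18.312, 89.639, -0, 72.044, -1.146], TCP at [174.207, -547.992, 213.976] pointing down, gripper open.
Joint ranges: [-177.97, 177.97], [-48.28, 115.42], [12.27, 149.76], [-77.06, 257.06], [2.81, 150.46], [-146.56, 146.56]. Speed limits (degrees/s): [147.25, 147.25, 180, 180, 180, 180].

INTERFACE

Orientations are given as [roll, pitch, yaw] about the fixed x, y, z axes, in that order (R = Rz(yaw) Ry(pitch) Rx(roll)).
In Python, from workcell import * gives the robot as it stands.
- The arm moves only by the shell command python3 -m handwheel 'ROWS' [FORCE]. ROWS is a JSON object of lists of equal length, an entry for each row: "gripper": the closure, from 0 (fully open) to 1 (shut); "offset": the shift along the tool's x, y, z in mm, a list of three; "rot": the turn, a rotation vector about the tool's x, y, z in degrees, a list of three. A call has 1 to 5 rows; each row is the pose to reach, as a shift and turn from the pose commanded when the call began, along the tool's axes at that moment; what a row does not reach only later rows make up. A row lasts 1/12 s, in which the tool goes at most 41.7 mm and 7.16 degrees, less where a joint would pass 70% of its speed; a pose out of reach is approached as far as the arm can. A call with a gripper value outside its range is refused whole. The fingers move at their own pace and stop on an object; FORCE is the grip in N (left out, the last holds). Time passes only in rows, so rows that repeat a pose let the fingers close. It gives the time, the measured TCP pose, the force and the opening at its end, in the units of the state.
- state(): the state, without advancing time (a new reading comes with each control period).
- grab_frame(name): name is "scene" or "top" or "wrist"; returns the picture (384x512x3 uint8, red, green, blue); there is no depth.
- camera_params(name): a dict with "fx", "fy", "cx", "cy" (pixels), "position" and "attitude" of the camera in the world; the wrist camera has in their place "hand_eye" (4x4, takes a point from camera to tool coordinates, whose origin is the TCP and whose axes are the tool frame's). Camera axes: x right, y up, looking along -z (the intrinsics and any distortion apply to the point x, -y, -z); pixel columns grow to the right and rows downward; lengths in mm; the calibration is good to about 2 mm. A picture is of the moment at which its call begins: read the wrist's pose just before it. camera_params takes no time and is no camera call.
- job_done(): hands the job in, once; it reports no verdict.
The state is a dict: "time_s": time; "qpos": joint angles; "qvel": joint speeds; "effort": joint torques, N m; "ee_pos": TCP position; "ee_rot": TCP orientation; "force": force on the tool from outside, world axes, zero at the start; "torque": the same for the moment, N m; "gripper_width": finger opening in mm.
Only numpy, scipy, OpenCV 4.12 (cv2) and the standard library are available. Lean on these libraries where they do the work, as an engineer would, in place of code of your own. Each camera call takes 0.05 s, during which the arm holds its last target.

## Working session

There is one attempt and no reset: what is moved stays moved. The work goes in short steps, Python scripts to look and compute and a shell command to move; the robot and the scene stay as the last step left them, time stands still between calls to the robot, and variables do not carry over. Pictures are saved under pics/ and viewed, and the job is handed in when it is done.

```bash
mkdir -p pics; ls; python3 - <<'E'
from workcell import *
import cv2
print(state())
for n in ("scene","top","wrist"):
    print(n,camera_params(n))
    cv2.imwrite(f"pics/{n}0.png",cv2.cvtColor(grab_frame(n),cv2.COLOR_RGB2BGR))
E
```

```text
pics
{'time_s': 0.0, 'qpos': array([-7.35099970e+01,  1.83502177e+01,  8.97026005e+01, -8.85018685e-04,
        7.20427565e+01, -1.14663068e+00]), 'qvel': array([-0.15047616, -0.08038607,  0.08150469,  0.09745814, -0.03294848,
        0.04182209]), 'effort': array([ 2.07886544e-03, -4.12458801e+01, -2.31972009e+01,  7.30533572e-02,
        4.55062289e-02, -1.32514192e-04]), 'ee_pos': array([ 174.06898333, -547.52651994,  213.16031822]), 'ee_rot': array([-90.64220524,  89.90442156, 106.99470199]), 'force': array([-0.01629564, -0.18488147, -0.05773923]), 'torque': array([-0.04051817,  0.02433276, -0.05537968]), 'gripper_width': 91.16985720877683}
scene {'fx': 427.0536451589767, 'fy': 427.0536451589767, 'cx': 254.32180217807988, 'cy': 187.7085223636855, 'position': array([1026.0997172 , -585.68592673, 1156.94755289]), 'attitude': array([35.32936743,  0.86261304, 35.48610361])}
top {'fx': 435.5034163619234, 'fy': 435.5034163619234, 'cx': 249.90426207127203, 'cy': 194.03655996337224, 'position': array([ 472.86405173,   29.83800317, 1416.6069    ]), 'attitude': array([  6.62639848,  -0.1141292 , -88.58162911])}
wrist {'fx': 265.1100604931245, 'fy': 265.1100604931245, 'cx': 254.40984500375416, 'cy': 192.20473248533847, 'hand_eye': array([[-1.96287072e-04,  2.73863501e-01, -9.61768550e-01,
        -1.70005033e+02],
       [ 9.99999981e-01,  4.82884787e-05, -1.90339574e-04,
        -5.32042701e-01],
       [-5.68472186e-06, -9.61768569e-01, -2.73863505e-01,
        -7.73669313e+01],
       [ 0.00000000e+00,  0.00000000e+00,  0.00000000e+00,
         1.00000000e+00]])}
```

View pics/scene0.png

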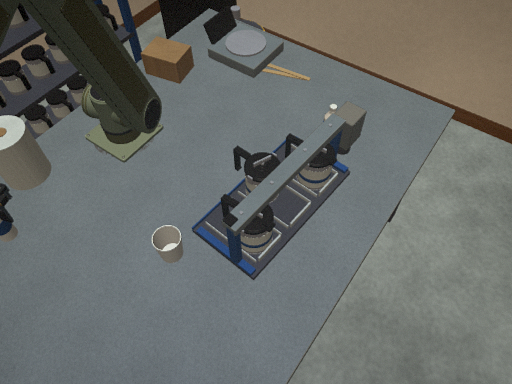

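View pics/top0.png

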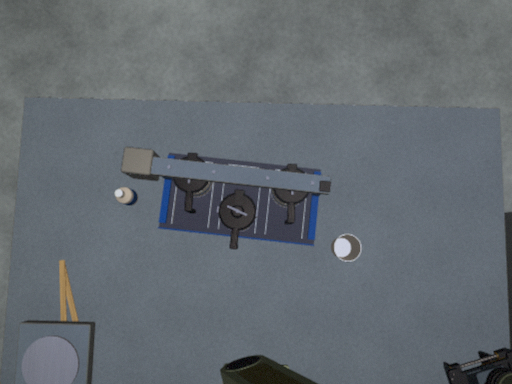

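View pics/wrist0.png

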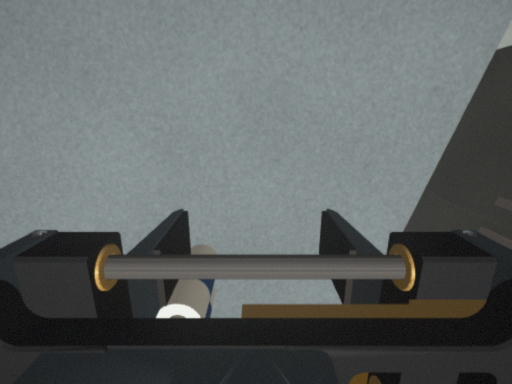

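```bash
cat > h.py <<'E'
import numpy as np, cv2
from scipy.spatial.transform import Rotation as R
from workcell import *
def cam(n,st=None):
    p=camera_params(n)
    if n=="wrist":
        st=st or state()
        T=np.eye(4);T[:3,:3]=R.from_euler('xyz',st['ee_rot'],degrees=True).as_matrix();T[:3,3]=st['ee_pos']
        M=T@p['hand_eye'];return p,M[:3,3],M[:3,:3]
    return p,np.array(p['position']),R.from_euler('xyz',p['attitude'],degrees=True).as_matrix()
def ray(c,u,v):
    p,o,Rm=c
    d=Rm@np.array([(u-p['cx'])/p['fx'],-(v-p['cy'])/p['fy'],-1]);return o,d
def onz(c,u,v,z):
    o,d=ray(c,u,v);return o+d*(z-o[2])/d[2]
def proj(c,P):
    p,o,Rm=c;q=Rm.T@(np.array(P)-o)
    return p['cx']+p['fx']*q[0]/-q[2],p['cy']-p['fy']*q[1]/-q[2]
E
python3 - <<'E'
import cv2
for n,(a,b,c,d) in {"top":(110,135,370,275),"scene":(180,90,380,280)}.items():
    im=cv2.imread(f"pics/{n}0.png")[b:d,a:c]
    f=3 if n=="top" else 3
    im=cv2.resize(im,None,fx=f,fy=f,interpolation=cv2.INTER_CUBIC)
    im=cv2.convertScaleAbs(im,alpha=1.6,beta=20)
    cv2.imwrite(f"pics/{n}0c.png",im)
E
python3 -c "
from h import *
print(camera_params('top').keys())"
```

```text
dict_keys(['fx', 'fy', 'cx', 'cy', 'position', 'attitude'])
```

View pics/top0c.png

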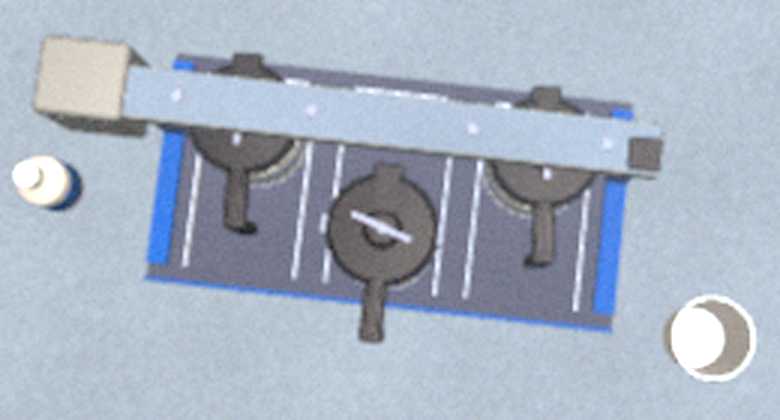

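View pics/scene0c.png

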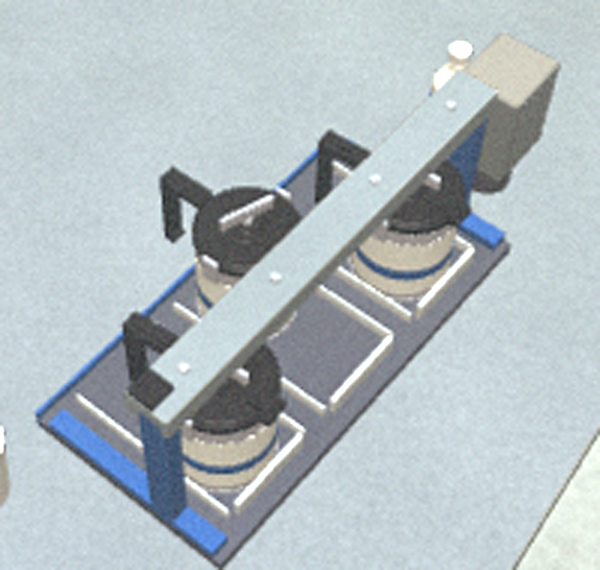

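```bash
cat > meas.py <<'E'
from h import *
def run(im,c,stage=0):
    g=im[:,:,:3].astype(int); v=g.max(2)
    return v
E
python3 - <<'E'
from h import *
im=cv2.cvtColor(cv2.imread("pics/top0.png"),cv2.COLOR_BGR2RGB).astype(int)
c=cam("top")
cr=lambda x,y:((x+.5)/3-.5+110,(y+.5)/3-.5+135)
# strips z=29 inner? centre lines
for nm,p in dict(L0=(340,147),L1=(325,282),R0=(450,158),R1=(435,295)).items(): print(nm,onz(c,*cr(*p),29).round(1))
for nm,p in dict(F0=(147,278),F1=(610,328)).items(): print(nm,onz(c,*cr(*p),15).round(1))
for nm,p in dict(B0=(352,212),B1=(411,240)).items(): print(nm,onz(c,*cr(*p),176).round(1))
print('grip',onz(c,*cr(372,340),140).round(1), 'spout',onz(c,*cr(389,165),147).round(1))
x0,y0,x1,y1=215,185,262,255
sub=im[y0:y1,x0:x1]; v=sub.max(2)
dark=(v<62).astype(np.uint8)
cv2.imwrite("pics/dark.png",cv2.resize(dark*255,None,fx=8,fy=8,interpolation=0))
for r in range(12,42): print(r+y0,' '.join('%3d'%a for a in v[r,2:42]))
E
```

```text
L0 [665.5 118.4  29. ]
L1 [520.8 129.7  29. ]
R0 [6.565e+02 2.000e-01 2.900e+01]
R1 [510.   12.9  29. ]
F0 [520.8 321.2  15. ]
F1 [ 479.9 -174.6   15. ]
B0 [582.9  95.6 176. ]
B1 [557.6  38.7 176. ]
grip [462.   74.3 140. ] spout [632.5  62.3 147. ]
197  76  75  76  78 142 131  79  55  45  31  35  48  55  50  52  50  51  49  54  57  56  62  61  58  55  58  55  56  54  50  41  30  48  62  71  77  78  78  79  78
198  73  74  75  75 150 131  49  35  30  36  47  49  52  55  52  57  53  47  57  59  61  62  56  56  58  55  58  54  57  59  55  44  38  41  58  75  79  79  81  75
199  76  75  76  85 145 122  41  32  40  46  51  52  53  55  52  52  50  54  55  58  59  58  58  56  60  55  52  58  57  58  60  56  43  38  37  58  76  77  74  78
200  74  78  78  95 117  84  38  39  48  49  53  52  50  53  52  55  52  51  57  56  60  55  59  58  57  58  57  57  57  56  64  61  53  40  32  48  67  79  77  77
201  76  78  77  85  69  42  34  51  58  54  52  53  51  52  50  55  53  52  58  59  58  60  57  59  58  58  57  61  56  57  63  55  63  55  36  35  56  74  78  76
202  75  83  75  65  47  34  4
[... 3369 characters left out ...]
  64  62  59  64  41  27  44  62  74 141 132
223  74 153 133  75  75  51  31  33  47  54  56  55  58  58  55  56  55  58  59  58  58  58  58  66  59  60  58  63  65  63  66  61  44  32  39  68  80  76 151 135
224  84 145 127  74  74  64  54  30  31  42  50  59  54  58  57  55  58  61  58  64  54  59  59  61  60  64  63  65  65  62  56  39  25  44  67  83  83  87 148 125
225  92 136 117  75  78  76  70  47  29  26  40  49  55  56  58  59  55  59  58  57  55  56  61  61  64  61  60  66  59  51  38  30  34  68  83  77  76  95 140 115
226  95 131 112  75  79  74  76  68  59  38  26  36  40  46  56  60  58  58  63  61  61  59  59  60  61  59  61  53  43  34  29  38  59  83  78  75  74  95 131 111
```

```bash
cat > meas.py <<'E'
from h import *
def bar(im,c,center=(570,67)):
    v=im.astype(int).max(2)
    u0,v0=proj(c,[*center,176])
    yy,xx=np.mgrid[:v.shape[0],:v.shape[1]]
    m=((np.hypot(xx-u0,yy-v0)<14)&(v>95)).astype(np.uint8)
    n,l,s,_=cv2.connectedComponentsWithStats(m,connectivity=8)
    k=1+np.argmax(s[1:,4]); ys,xs=np.nonzero(l==k)
    P=np.array([onz(c,x,y,175)[:2] for x,y in zip(xs,ys)]); w=v[ys,xs]-60.
    mid=np.average(P,axis=0,weights=w); C=np.cov((P-mid).T,aweights=w); e,V=np.linalg.eigh(C)
    d=V[:,1]*np.sign(V[0,1]); t=(P-mid)@d
    return mid,np.degrees(np.arctan2(d[1],d[0])),t.max()-t.min(),len(xs)
E
python3 - <<'E'
from meas import *
im=cv2.cvtColor(cv2.imread("pics/top0.png"),cv2.COLOR_BGR2RGB)
c=cam("top"); print("bar",bar(im,c))
im2=cv2.cvtColor(cv2.imread("pics/scene0.png"),cv2.COLOR_BGR2RGB); c2=cam("scene"); print("bar scene",bar(im2,c2))
print(proj(c2,[570,67,176]))
# check bar ends in scene by eye: crop (222,222)-(290,192)
for p in ((222,222),(290,192)): print(onz(c2,(p[0]+.5)/3-.5+180,(p[1]+.5)/3-.5+90,176).round(1))
# lid circle: dark pixels
v=im.astype(int).max(2)
m=(v<70).astype(np.uint8); m[:185]=0;m[:, :217]=0;m[:,258:]=0;m[232:]=0
cs,_=cv2.findContours(cv2.morphologyEx(m,cv2.MORPH_CLOSE,np.ones((5,5))),0,1); k=max(cs,key=cv2.contourArea)
pts=np.array([onz(c,*p[0],147)[:2] for p in k]); 
from scipy.optimize import least_squares
r=least_squares(lambda q:np.hypot(*(pts-q[:2]).T)-q[2],[570,67,56],loss='soft_l1').x; print("lid",r)
s=state(); print(R.from_euler('xyz',s['ee_rot'],degrees=True).as_matrix().round(3))
E
```

```text
bar (array([569.88123618,  67.7440441 ]), np.float64(66.70151067342071), np.float64(61.38854229853033), 61)
bar scene (array([548.09610761,  99.20603803]), np.float64(31.964456568364525), np.float64(72.4295562576824), 114)
(np.float64(261.8674782770336), np.float64(159.7717114721082))
[558.6  41.2 176. ]
[592.  110.8 176. ]
lid [575.23938223  65.45050864  59.26520193]
[[-0.     0.303 -0.953]
 [ 0.001 -0.953 -0.303]
 [-1.    -0.001 -0.   ]]
```

```bash
cat > go.py <<'E'
from h import *
import sys
# go.py x y z yawdeg_of_tool_y : remaining move in tool axes
def rem(x,y,z,ang):
    s=state(); M=R.from_euler('xyz',s['ee_rot'],degrees=True).as_matrix()
    yy=np.array([np.cos(np.radians(ang)),np.sin(np.radians(ang)),0]); xx=np.array([0,0,-1.]); T=np.c_[xx,yy,np.cross(xx,yy)]
    print("t",round(s['time_s'],2),"pos",s['ee_pos'].round(1),"yang",round(np.degrees(np.arctan2(M[1,1],M[0,1])),1),"F",s['force'].round(1),"w",round(s['gripper_width'],1),'q',s['qpos'].round(0))
    print("offset",(M.T@(np.array([x,y,z])-s['ee_pos'])).round(1),"rot",np.degrees(R.from_matrix(M.T@T).as_rotvec()).round(1))
if __name__=="__main__": rem(*map(float,sys.argv[1:]))
E
python3 -m handwheel '{"gripper":[1,1,1,1,1],"offset":[[-90,-130,-170],[-90,-130,-170],[-90,-130,-170],[-90,-130,-170],[-90,-130,-170]],"rot":[[-35,0,0],[-35,0,0],[-35,0,0],[-35,0,0],[-35,0,0]]}' 10
python3 go.py 581 37 280 -23.3
```

```text
time_s: 0.57
ee_pos: [284.7, -388.9, 295.2]
ee_rot: [-123.1, 90.0, 109.8]
force: [1.1, -0.4, -0.3]
gripper_width: 60.7
t 0.57 pos [ 284.7 -388.9  295.2] yang -37.1 F [ 1.1 -0.4 -0.3] w 60.7 q [-55.   7.  93.   0.  80. -18.]
offset [  15.3  -20.2 -518.4] rot [-13.8  -0.    0. ]
```

```bash

python3 -m handwheel '{"gripper":[1,1,1,1,1],"offset":[[0,-20,-518],[0,-20,-518],[0,-20,-518],[0,-20,-518],[0,-20,-518]],"rot":[[-14,0,0],[-14,0,0],[-14,0,0],[-14,0,0],[-14,0,0]]}' 
python3 go.py 581 37 280 -23.3
```

```text
time_s: 0.98
ee_pos: [404.7, -218.3, 294.7]
ee_rot: [52.2, 90.0, -61.2]
force: [1.6, -1.9, -0.4]
gripper_width: 27.5
t 0.98 pos [ 404.7 -218.3  294.7] yang -23.4 F [ 1.6 -1.9 -0.4] w 27.5 q [-30.   5.  95.  -0.  80.  -6.]
offset [  14.7   60.5 -304.3] rot [-0.1  0.  -0. ]
```

```bash

python3 -m handwheel '{"gripper":[1,1,1,1,1],"offset":[[10,60,-300],[10,60,-300],[10,60,-300],[10,60,-300],[10,60,-300]],"rot":[[0,0,0],[0,0,0],[0,0,0],[0,0,0],[0,0,0]]}' 
python3 go.py 581 37 280 -23.3
```

```text
time_s: 1.4
ee_pos: [523.3, -47.0, 287.7]
ee_rot: [-15.0, 90.0, -128.3]
force: [1.5, -1.0, 1.1]
gripper_width: 0.5
t 1.4 pos [523.3 -47.  287.7] yang -23.3 F [ 1.5 -1.   1.1] w 0.5 q [-6. 12. 88. -0. 80. 17.]
offset [   7.7   19.7 -100. ] rot [-0.  0.  0.]
```

```bash

python3 -m handwheel '{"gripper":[1,1,1,1,1],"offset":[[6,14,-70],[8,18,-92],[8,18,-92],[8,18,-92],[8,18,-92]],"rot":[[0,0,0],[0,0,0],[0,0,0],[0,0,0],[0,0,0]]}' 
python3 go.py 581 37 230 -23.3
python3 - <<'E'
from h import *
s=state()
cv2.imwrite("pics/w1.png",cv2.cvtColor(grab_frame("wrist"),cv2.COLOR_RGB2BGR))
cv2.imwrite("pics/t1.png",cv2.cvtColor(cv2.resize(grab_frame("top")[135:275,150:330],None,fx=4,fy=4,interpolation=cv2.INTER_CUBIC),cv2.COLOR_RGB2BGR))
E
```

```text
time_s: 1.82
ee_pos: [575.3, 28.2, 279.3]
ee_rot: [-38.0, 89.9, -151.3]
force: [-0.9, -1.2, 0.1]
gripper_width: 0.8
t 1.82 pos [575.3  28.2 279.3] yang -23.3 F [-0.9 -1.2  0.1] w 0.8 q [ 2. 17. 83. -0. 81. 25.]
offset [ 49.2   1.8 -10.4] rot [0.  0.1 0.1]
```

View pics/w1.png

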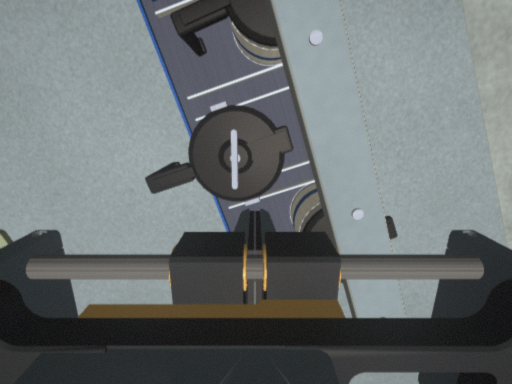

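View pics/t1.png

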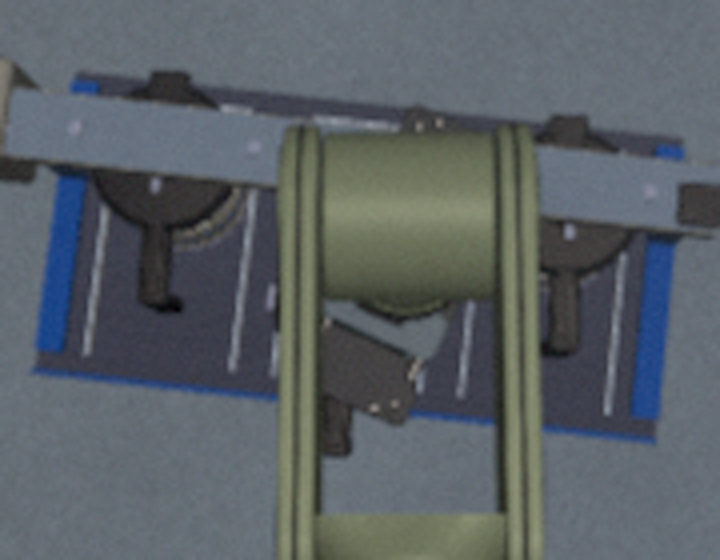

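```bash
cat > wb.py <<'E'
from h import *
import sys
def wbar(im,c,guess=(570,67),th=110,z=176,r=None):
    v=im.astype(int).max(2)
    u0,v0=proj(c,[*guess,z]); e=proj(c,[guess[0]+36,guess[1],z]); r=r or np.hypot(e[0]-u0,e[1]-v0)
    yy,xx=np.mgrid[:v.shape[0],:v.shape[1]]
    m=((np.hypot(xx-u0,yy-v0)<r)&(v>th)).astype(np.uint8)
    n,l,s,_=cv2.connectedComponentsWithStats(m,connectivity=8)
    k=1+np.argmax(s[1:,4]); ys,xs=np.nonzero(l==k)
    P=np.array([onz(c,x,y,z)[:2] for x,y in zip(xs,ys)])
    mid=P.mean(0); e,V=np.linalg.eigh(np.cov((P-mid).T)); d=V[:,1]*np.sign(V[0,1]); t=(P-mid)@d
    return mid.round(1),np.degrees(np.arctan2(d[1],d[0])).round(1),(t.max()-t.min()).round(1),len(xs)
if __name__=="__main__":
    s=state(); c=cam("wrist",s); im=grab_frame("wrist"); n=sys.argv[1]
    g=tuple(map(float,sys.argv[2:4])) if len(sys.argv)>3 else (570,67)
    cv2.imwrite(f"pics/{n}.png",cv2.cvtColor(im,cv2.COLOR_RGB2BGR)); print(s['ee_pos'].round(1),wbar(im,c,g))
E
python3 wb.py w2
python3 - <<'E'
from h import *
c=cam("wrist")
print("ends",[onz(c,*p,176).round(1) for p in ((234,131),(236,188))])
print("lid L/R/T/B",[onz(c,*p,147).round(1) for p in ((189,155),(284,155),(238,107),(236,199))])
print("grip end",onz(c,149,184,149).round(1), "spout",onz(c,290,139,147).round(1))
E
```

```text
[574.9  27.  280.1] (array([569.4,  69.5]), np.float64(66.7), np.float64(61.4), 436)
ends [array([581.1,  93.8, 176. ]), array([558.2,  38.8, 176. ])]
lid L/R/T/B [array([520.2,  89.4, 147. ]), array([619.8,  46.1, 147. ]), array([593.2, 114.7, 147. ]), array([547.6,  20. , 147. ])]
grip end [462.2  77.9 149. ] spout [632.7  60.2 147. ]
```

```bash

python3 -m handwheel '{"gripper":[1,1,1,1,1],"offset":[[0,2,-12],[20,2,-12],[50,2,-12],[80,2,-12],[80,2,-12]],"rot":[[0,0,0],[0,0,0],[0,0,0],[0,0,0],[0,0,0]]}' 
python3 go.py 581 37 167 -23.3; python3 wb.py w3
```

```text
time_s: 2.38
ee_pos: [578.6, 38.0, 194.5]
ee_rot: [-64.3, 89.4, -177.7]
force: [0.3, -1.3, -1.0]
gripper_width: 0.6
t 2.38 pos [578.6  38.  194.5] yang -23.4 F [ 0.3 -1.3 -1. ] w 0.6 q [ 3. 20. 90.  0. 71. 26.]
offset [27.5  2.9 -0.1] rot [-0.1  0.3  0.6]
[578.6  38.  194.5] (array([570.1,  70.2]), np.float64(66.4), np.float64(62.2), 829)
```

View pics/w3.png

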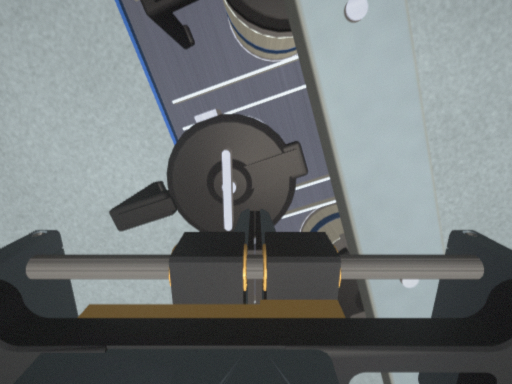

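```bash

python3 -m handwheel '{"gripper":[1,1,1],"offset":[[15,3,0],[27,3,0],[27,3,0]],"rot":[[0,0,0],[0,0,0],[0,0,0]]}' 
python3 go.py 581 37 167 -23.3; python3 wb.py w4
```

```text
time_s: 2.68
ee_pos: [585.1, 37.1, 173.1]
ee_rot: [-67.0, 90.0, 179.6]
force: [-0.3, 1.2, -0.3]
gripper_width: 0.3
t 2.68 pos [585.1  37.1 173.1] yang -23.4 F [-0.3  1.2 -0.3] w 0.3 q [ 3. 21. 92.  0. 67. 26.]
offset [ 6.1 -3.7  1.7] rot [-0.1  0.   0. ]
[585.1  37.1 173.1] (array([572. ,  74.3]), np.float64(66.6), np.float64(51.3), 910)
```

View pics/w4.png

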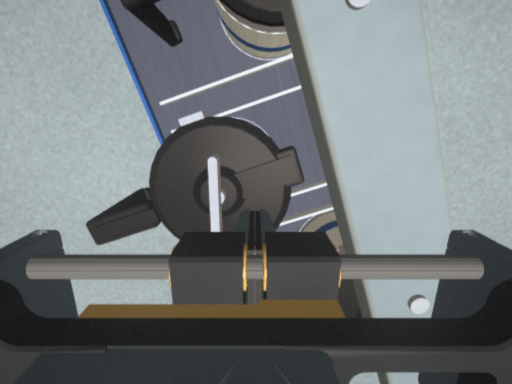

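```bash

python3 -m handwheel '{"gripper":[1,1,1],"offset":[[4,0,0],[4,-3,0],[4,-6,0]],"rot":[[0,0,0],[0,0,0],[0,0,0]]}' 
python3 -m handwheel '{"gripper":[1,1],"offset":[[0,0,0],[0,0,0]],"rot":[[0,0,0],[0,0,0]]}' 
python3 go.py 581 37 167 -23.3; python3 wb.py w5
```

```text
time_s: 2.98
ee_pos: [579.8, 39.8, 169.9]
ee_rot: [115.8, 89.9, 2.5]
force: [-0.2, -0.1, -0.2]
gripper_width: 0.4
time_s: 3.15
ee_pos: [579.5, 39.9, 169.5]
ee_rot: [111.1, 89.9, -2.3]
force: [0.1, 0.9, 0.7]
gripper_width: 0.6
t 3.15 pos [579.5  39.9 169.5] yang -23.3 F [0.1 0.9 0.7] w 0.6 q [ 3. 21. 93. -0. 66. 26.]
offset [2.5 2.5 2.1] rot [-0.  -0.  -0.1]
[579.5  39.9 169.5] (array([572.2,  75.2]), np.float64(66.7), np.float64(49.6), 893)
```

View pics/w5.png

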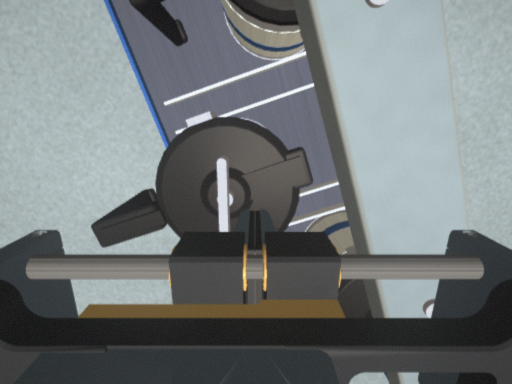

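```bash

python3 -m handwheel '{"gripper":[1,1,1,1,1],"offset":[[3,-1,0],[3,-2,0],[3,-4,0],[3,-6,0],[3,-6,0]],"rot":[[0,0,0],[0,0,0],[0,0,0],[0,0,0],[0,0,0]]}' 
python3 go.py 581 37 167 -23.3; python3 wb.py w6
```

```text
time_s: 3.62
ee_pos: [573.6, 42.3, 165.9]
ee_rot: [-64.1, 90.0, -177.4]
force: [-0.5, -0.9, -0.4]
gripper_width: 0.3
t 3.62 pos [573.6  42.3 165.9] yang -23.4 F [-0.5 -0.9 -0.4] w 0.3 q [ 3. 20. 94.  0. 66. 26.]
offset [-1.1  8.9  1.9] rot [-0.1  0.   0. ]
[573.6  42.3 165.9] (array([572.6,  76.7]), np.float64(66.0), np.float64(48.5), 877)
```

View pics/w6.png

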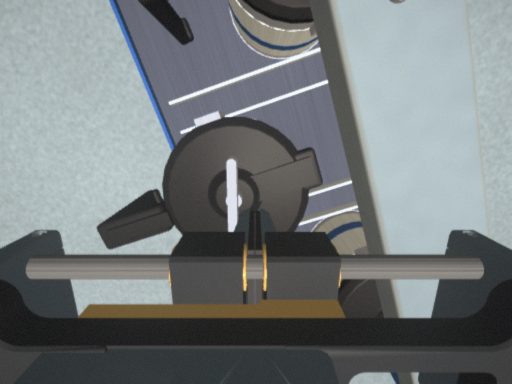

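```bash
cat > sw.py <<'E'
from h import *
import sys
# sw.py px py dnew phis...: rows for turning the tool about the pivot, ending distance dnew
px,py,dn=map(float,sys.argv[1:4]); ph=list(map(float,sys.argv[4:]))
s=state(); M=R.from_euler('xyz',s['ee_rot'],degrees=True).as_matrix()
p=M.T@(np.array([px,py,s['ee_pos'][2]])-s['ee_pos']); print("pivot in tool",p.round(1), "z",s['ee_pos'][2].round(1))
r=-p[1:]
for i,f in enumerate(ph):
    a=np.radians(f); k=(i+1)/len(ph); q=np.array([r[0]+k*(dn-r[0]),r[1]])
    t=p[1:]+np.array([q[0]*np.cos(a)-q[1]*np.sin(a),q[0]*np.sin(a)+q[1]*np.cos(a)])
    print(f,t.round(1))
E
python3 sw.py 569.8 68.3 8 3 6 10 15 20
```

```text
pivot in tool [ -0.  -14.  -22.4] z 165.9
3.0 [-2.4  0.6]
6.0 [-4.8  1.1]
10.0 [-7.7  1.5]
15.0 [-11.    1.6]
20.0 [-14.2   1.4]
```

```bash

python3 -m handwheel '{"gripper":[1,1,1,1,1],"offset":[[0,-2.4,0.6],[0,-4.8,1.1],[0,-7.7,1.5],[0,-11,1.6],[0,-14.2,1.4]],"rot":[[3,0,0],[6,0,0],[10,0,0],[15,0,0],[20,0,0]]}' 
python3 go.py 581 37 167 -43.3; python3 wb.py w7; python3 sw.py 569.8 68.3 8 4 8 12 16 20
```

```text
time_s: 4.08
ee_pos: [561.3, 45.6, 166.4]
ee_rot: [98.8, 89.8, -34.8]
force: [0.9, -2.6, 2.4]
gripper_width: 0.7
t 4.08 pos [561.3  45.6 166.4] yang -43.6 F [ 0.9 -2.6  2.4] w 0.7 q [ 4. 19. 96. -0. 65. 47.]
offset [-0.5 20.2 -7.4] rot [-0.3 -0.  -0.2]
[561.3  45.6 166.4] (array([574. ,  77.5]), np.float64(45.0), np.float64(48.8), 845)
pivot in tool [ -0.   -8.9 -22.5] z 166.5
4.0 [-1.8  0.6]
8.0 [-3.6  1. ]
12.0 [-5.4  1.2]
16.0 [-7.2  1.4]
20.0 [-9.1  1.4]
```

View pics/w7.png

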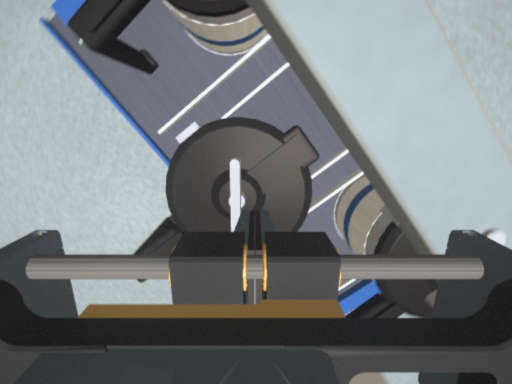

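```bash

python3 -m handwheel '{"gripper":[1,1,1,1,1],"offset":[[0,-1.8,0.6],[0,-3.6,1],[0,-5.4,1.2],[0,-7.2,1.4],[0,-9.1,1.4]],"rot":[[4,0,0],[8,0,0],[12,0,0],[16,0,0],[20,0,0]]}' 
python3 go.py 581 37 167 -63.3; python3 wb.py w8; python3 sw.py 569.8 68.3 8 4 8 12 16 20
```

```text
time_s: 4.55
ee_pos: [552.8, 50.9, 166.0]
ee_rot: [58.3, 89.9, -95.2]
force: [0.5, -3.3, 1.2]
gripper_width: 0.4
t 4.55 pos [552.8  50.9 166. ] yang -63.4 F [ 0.5 -3.3  1.2] w 0.4 q [ 4. 19. 97. -0. 65. 68.]
offset [ -1.   25.1 -19. ] rot [-0.1  0.  -0.1]
[552.8  50.9 166. ] (array([574. ,  75.9]), np.float64(25.1), np.float64(46.2), 802)
pivot in tool [ -0.   -7.7 -23.1] z 166.0
4.0 [-1.6  0.5]
8.0 [-3.2  0.9]
12.0 [-4.8  1.1]
16.0 [-6.4  1.3]
20.0 [-8.   1.3]
```

View pics/w8.png

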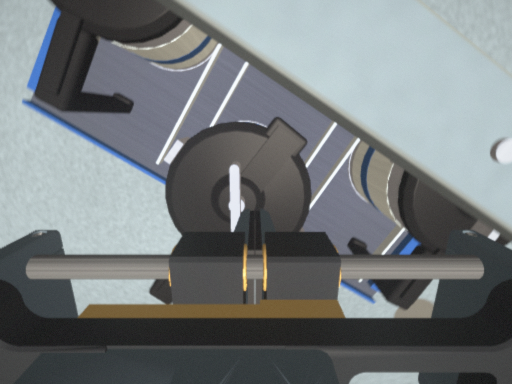

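```bash

python3 -m handwheel '{"gripper":[1,1,1,1,1],"offset":[[0,-1.6,0.5],[0,-3.2,0.9],[0,-4.8,1.1],[0,-6.4,1.3],[0,-8,1.3]],"rot":[[4,0,0],[8,0,0],[12,0,0],[16,0,0],[20,0,0]]}' 
python3 go.py 581 37 167 -83.3; python3 wb.py w9; python3 sw.py 569.8 68.3 8 3 6 9 11 
```

```text
time_s: 5.02
ee_pos: [547.6, 57.6, 165.9]
ee_rot: [40.4, 89.9, -133.0]
force: [-1.2, -2.8, 2.3]
gripper_width: 0.3
t 5.02 pos [547.6  57.6 165.9] yang -83.4 F [-1.2 -2.8  2.3] w 0.3 q [ 5. 18. 97. -0. 65. 88.]
offset [ -1.1  24.4 -30.8] rot [-0.1  0.1 -0.1]
[547.6  57.6 165.9] (array([574.9,  73.7]), np.float64(5.0), np.float64(44.4), 768)
pivot in tool [ -0.   -7.8 -23.3] z 165.9
3.0 [-1.2  0.4]
6.0 [-2.4  0.7]
9.0 [-3.6  1. ]
11.0 [-4.4  1.1]
```

View pics/w9.png

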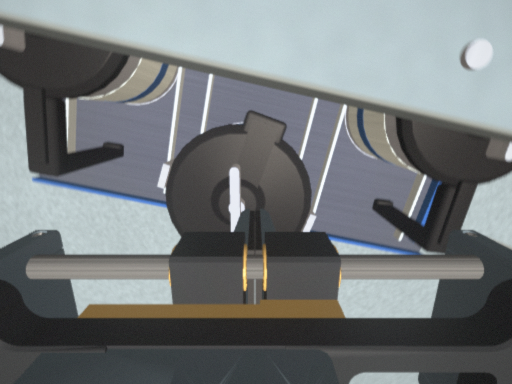

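```bash
python3 - <<'E'
from h import *
c=cam("wrist")
for a,b in (((211,75),(202,130)),((317,98),(302,180)),((347,108),(312,228)),((181,68),(165,165))):
    A,B=onz(c,*a,29),onz(c,*b,29); d=A-B; print(A[:2].round(1),B[:2].round(1),np.degrees(np.arctan2(d[1],d[0])).round(1))
A,B=onz(c,35,178,15),onz(c,415,252,15);print(A,B,np.degrees(np.arctan2(*(A-B)[:2])))
E
python3 -m handwheel '{"gripper":[1,1,1,1,1],"offset":[[0,-1.2,0.4],[0,-2.4,0.7],[0,-3.6,1],[0,-4,1],[0,-4,1]],"rot":[[3,0,0],[6,0,0],[9,0,0],[10,0,0],[10,0,0]]}' 
python3 go.py 581 37 167 -94.7; python3 wb.py w10
```

```text
[661.5 117.9] [603.2 124. ] -6.0
[651.4   1.2] [558.7   2.6] -0.8
[644.9 -33.6] [499.1 -19.9] -5.4
[664.7 150. ] [558.4 164.6] -7.9
[520.85797951 328.70285655  15.        ] [ 474.55212185 -167.69480621   15.        ] 5.329345025821966
time_s: 5.48
ee_pos: [546.4, 61.8, 165.9]
ee_rot: [49.1, 90.0, -134.1]
force: [-0.9, -1.7, 1.4]
gripper_width: 0.5
t 5.48 pos [546.4  61.8 165.9] yang -93.2 F [-0.9 -1.7  1.4] w 0.5 q [ 5. 18. 97. -0. 65. 98.]
offset [ -1.1  22.8 -36. ] rot [ 1.5  0.  -0. ]
[546.4  61.8 165.9] (array([575.7,  72.8]), np.float64(-5.1), np.float64(43.8), 750)
```

View pics/w10.png

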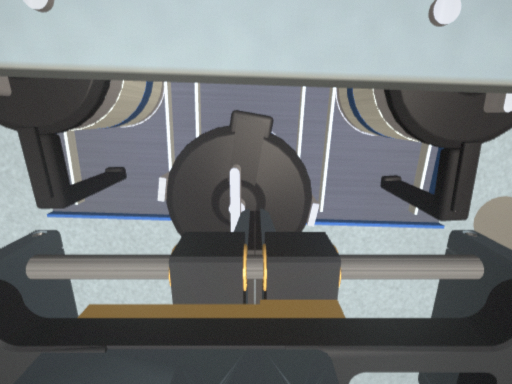

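```bash

python3 -m handwheel '{"gripper":[1,1,1,1,1],"offset":[[0,6,0],[0,18,0],[-35,18,0],[-70,18,0],[-100,18,20]],"rot":[[0,0,0],[0,0,0],[0,0,0],[0,0,0],[0,0,0]]}' 
python3 go.py 410 79 250 -94.9; python3 wb.py w11 
```

```text
time_s: 5.95
ee_pos: [528.5, 44.4, 267.2]
ee_rot: [-168.5, 89.8, 8.1]
force: [1.1, 0.5, 1.2]
gripper_width: 0.6
t 5.95 pos [528.5  44.4 267.2] yang -93.4 F [1.1 0.5 1.2] w 0.6 q [ 4. 12. 90.  0. 77. 97.]
offset [ 16.8 -27.5 120.4] rot [ 1.5 -0.2  0. ]
[528.5  44.4 267.2] (array([562.7,  71.8]), np.float64(-3.6), np.float64(61.2), 525)
```

View pics/w11.png

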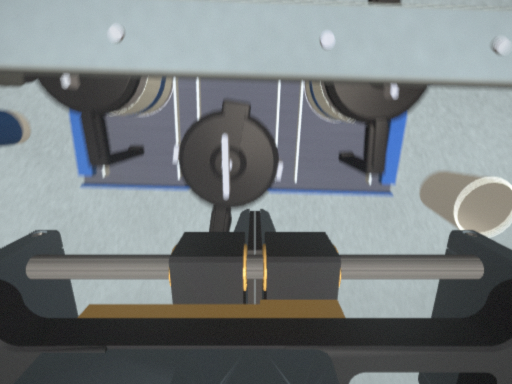

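```bash

python3 -m handwheel '{"gripper":[1,1,1,1,1],"offset":[[5,-10,30],[10,-20,70],[16,-27,105],[16,-27,120],[16,-27,120]],"rot":[[1.5,0,0],[1.5,0,0],[1.5,0,0],[1.5,0,0],[1.5,0,0]]}' 
python3 go.py 410 79 250 -94.9; python3 wb.py w12 
```

```text
time_s: 6.42
ee_pos: [404.0, 79.2, 249.7]
ee_rot: [-11.8, 89.9, 163.5]
force: [0.3, -0.1, -0.4]
gripper_width: 0.3
t 6.42 pos [404.   79.2 249.7] yang -94.8 F [ 0.3 -0.1 -0.4] w 0.3 q [  9.   2. 105.   0.  73. 104.]
offset [-0.3 -0.3 -6. ] rot [0.1 0.1 0. ]
[404.   79.2 249.7] (array([552.2,  72.6]), np.float64(-4.1), np.float64(38.7), 471)
```

View pics/w12.png

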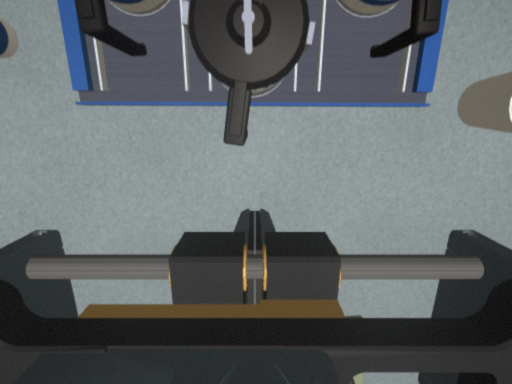

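```bash
python3 - <<'E'
from h import *
from meas import bar
c=cam("wrist")
print("grip front top corners",[onz(c,*p,149).round(1) for p in ((225,141),(245,143))])
im=grab_frame("top"); ct=cam("top"); print(bar(im,ct,(568,70)))
cv2.imwrite("pics/t2full.png",cv2.cvtColor(im,cv2.COLOR_RGB2BGR))
cv2.imwrite("pics/t2.png",cv2.cvtColor(cv2.resize(im[135:275,150:330],None,fx=4,fy=4,interpolation=cv2.INTER_CUBIC),cv2.COLOR_RGB2BGR))
E
```

```text
grip front top corners [array([462.7, 104.6, 149. ]), array([459. ,  84.7, 149. ])]
(array([563.37765578,  71.15345355]), np.float64(-3.28601639236691), np.float64(60.564296828400174), 63)
```

View pics/t2.png

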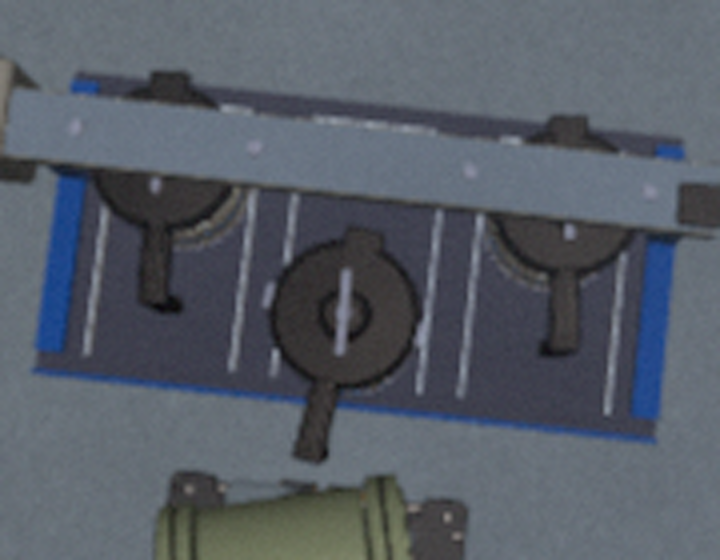

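```bash
python3 - <<'E'
from h import *
c=cam("top"); cr=lambda x,y:((x+.5)/4-.5+150,(y+.5)/4-.5+135)
for p in ((293,455),(327,460),(310,458)): print(onz(c,*cr(*p),149).round(1))
print('spout',onz(c,*cr(365,230),147).round(1))
for p in ((295,195),(274,372),(438,210),(421,393)): print('strip',onz(c,*cr(*p),29).round(1))
E
python3 go.py 462 132 200 -94.9
```

```text
[460.3 105.1 149. ]
[457.3  80.4 149. ]
[458.4  92.8 149. ]
spout [625.4  57.6 147. ]
strip [666.5 117.2  29. ]
strip [524.1 129.4  29. ]
strip [657.2   2.   29. ]
strip [510.4  12.2  29. ]
t 6.52 pos [408.   79.1 250.3] yang -94.8 F [-0.5 -0.2 -0.1] w 0.5 q [  9.   2. 105.   0.  73. 104.]
offset [ 50.5 -57.2 -49.2] rot [ 0.1 -0.1  0. ]
```

```bash

python3 -m handwheel '{"gripper":[1,1,1,1,1],"offset":[[0,-30,-20],[20,-57,-50],[60,-57,-50],[100,-57,-50],[140,-57,-50]],"rot":[[0,0,0],[0,0,0],[0,0,0],[0,0,0],[0,0,0]]}' 
python3 -m handwheel '{"gripper":[1,1],"offset":[[15,0,0],[15,0,0]],"rot":[[0,0,0],[0,0,0]]}' 
python3 go.py 463 134 95 -94.9; python3 wb.py w13
```

```text
time_s: 6.93
ee_pos: [464.6, 132.1, 108.1]
ee_rot: [-162.4, 89.8, 12.8]
force: [1.5, -0.1, -0.6]
gripper_width: 0.5
time_s: 7.1
ee_pos: [460.7, 130.8, 90.5]
ee_rot: [19.9, 89.5, -165.0]
force: [-0.1, -0.4, -0.2]
gripper_width: 0.6
t 7.1 pos [460.7 130.8  90.5] yang -94.9 F [-0.1 -0.4 -0.2] w 0.6 q [ 14.  17. 112.  -0.  52. 109.]
offset [-4.5 -3.4 -2. ] rot [ 0.   0.5 -0.2]
[460.7 130.8  90.5] (array([549.2,  73.2]), np.float64(-3.7), np.float64(33.4), 2853)
```

View pics/w13.png

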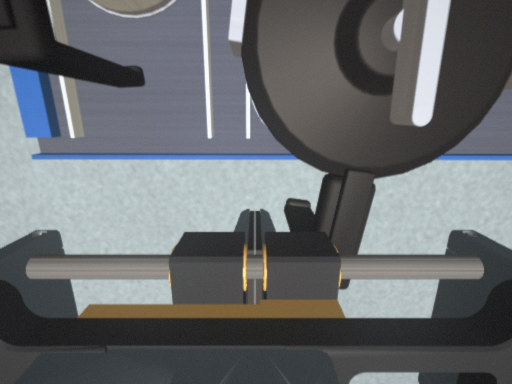

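```bash

python3 -m handwheel '{"gripper":[1,1,1,1,1],"offset":[[-4,4,0],[-4,8,0],[-4,12,0],[-4,15,0],[-4,15,0]],"rot":[[0,0,0],[0,0,0],[0,0,0],[0,0,0],[0,0,0]]}' 
python3 go.py 463 134 95 -94.9; python3 wb.py w14
```

```text
time_s: 7.57
ee_pos: [461.4, 116.4, 100.0]
ee_rot: [-164.9, 89.9, 10.2]
force: [-0.2, 0.6, 0.4]
gripper_width: 0.4
t 7.57 pos [461.4 116.4 100. ] yang -94.9 F [-0.2  0.6  0.4] w 0.4 q [ 13.  16. 112.  -0.  52. 108.]
offset [  5.  -17.7  -0.1] rot [-0.  -0.1  0. ]
[461.4 116.4 100. ] (array([545. ,  36.7]), np.float64(-17.6), np.float64(48.5), 5873)
```

View pics/w14.png

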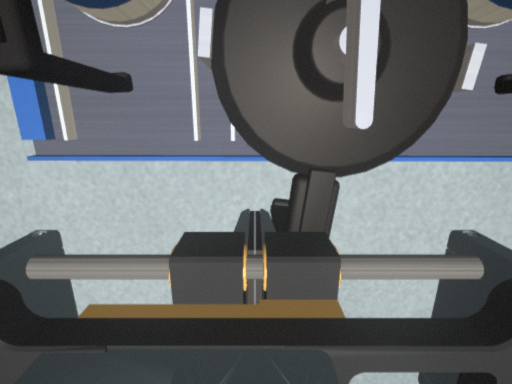

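```bash

python3 -m handwheel '{"gripper":[1,1,1,1,1],"offset":[[0,2,0],[0,4,0],[0,6,0],[0,8,0],[0,8,0]],"rot":[[0,0,0],[0,0,0],[0,0,0],[0,0,0],[0,0,0]]}' 
python3 go.py 463 134 95 -94.9; python3 wb.py w15
```

```text
time_s: 8.03
ee_pos: [459.9, 108.6, 98.8]
ee_rot: [49.0, 90.0, -135.9]
force: [-0.5, -0.4, -0.5]
gripper_width: 0.5
t 8.03 pos [459.9 108.6  98.8] yang -94.9 F [-0.5 -0.4 -0.5] w 0.5 q [ 12.  16. 112.  -0.  52. 107.]
offset [  3.8 -25.6  -0.9] rot [ 0.  0. -0.]
[459.9 108.6  98.8] (array([546.2,  32.8]), np.float64(-24.2), np.float64(49.4), 6279)
```

View pics/w15.png

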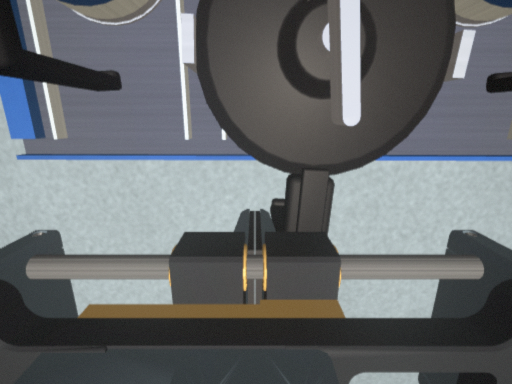

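```bash

python3 -m handwheel '{"gripper":[1,1,1,1,1],"offset":[[0,2,0],[0,4,0],[0,6,0],[0,7,0],[0,7,0]],"rot":[[0,0,0],[0,0,0],[0,0,0],[0,0,0],[0,0,0]]}' 
python3 go.py 463 134 95 -94.9; python3 wb.py w16
```

```text
time_s: 8.5
ee_pos: [459.5, 101.6, 98.8]
ee_rot: [82.1, 90.0, -102.7]
force: [0.0, 0.1, 0.3]
gripper_width: 0.5
t 8.5 pos [459.5 101.6  98.8] yang -94.9 F [0.  0.1 0.3] w 0.5 q [ 11.  15. 113.  -0.  52. 106.]
offset [  3.8 -32.6  -0.8] rot [ 0.  0. -0.]
[459.5 101.6  98.8] (array([547.4,  30.5]), np.float64(-24.0), np.float64(48.1), 5409)
```

View pics/w16.png

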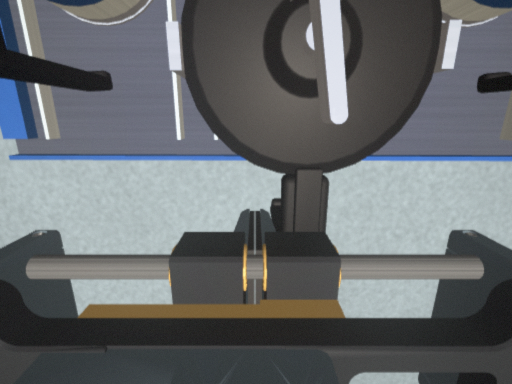

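```bash

python3 -m handwheel '{"gripper":[1,1,1,1,1],"offset":[[0,-10,0],[0,-30,0],[-30,-40,0],[-70,-40,20],[-110,-40,60]],"rot":[[0,0,0],[0,0,0],[0,0,0],[0,0,0],[0,0,0]]}' 
python3 -m handwheel '{"gripper":[1,1,1],"offset":[[-30,10,0],[-30,20,10],[-30,20,10]],"rot":[[0,0,0],[0,0,0],[0,0,0]]}' 
cat > tp.py <<'E'
from h import *
from meas import bar
import sys
n=sys.argv[1]; g=tuple(map(float,sys.argv[2:4]))
im=grab_frame("top"); ct=cam("top"); print(bar(im,ct,g))
cv2.imwrite(f"pics/{n}.png",cv2.cvtColor(cv2.resize(im[135:275,150:330],None,fx=4,fy=4,interpolation=cv2.INTER_CUBIC),cv2.COLOR_RGB2BGR))
E
python3 tp.py t3 563 70; python3 wb.py w17 563 70
```

```text
time_s: 8.97
ee_pos: [417.5, 147.3, 197.8]
ee_rot: [-161.3, 89.8, 13.9]
force: [0.4, 0.8, 0.8]
gripper_width: 0.4
time_s: 9.22
ee_pos: [403.2, 126.5, 227.7]
ee_rot: [-168.9, 89.8, 6.2]
force: [-0.3, 0.3, -0.9]
gripper_width: 0.4
(array([564.3990775 ,  68.39928208]), np.float64(5.125327935950374), np.float64(60.33880027657189), 63)
[403.3 126.8 226.3] (array([544.7,  68.1]), np.float64(5.6), np.float64(25.8), 341)
```

View pics/t3.png

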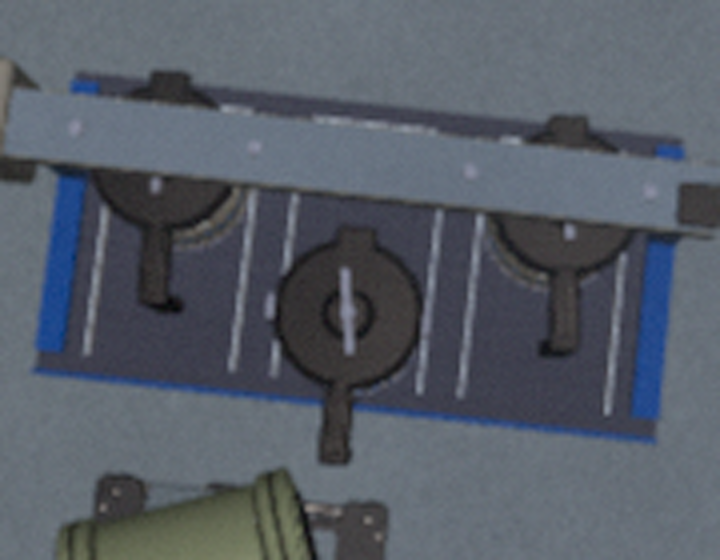

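View pics/w17.png

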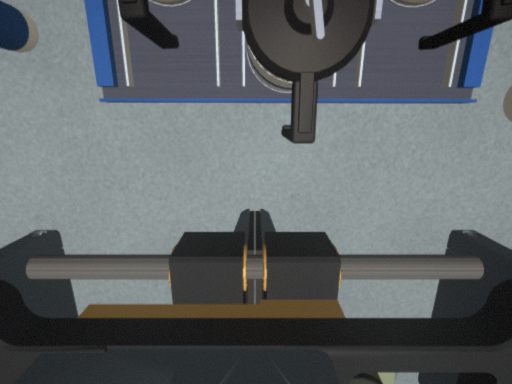

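```bash
python3 go.py 526 48 215 -94.8
```

```text
t 9.32 pos [403.4 126.9 225.4] yang -94.9 F [-0.3 -0.   0.1] w 0.2 q [ 16.   4. 107.   0.  70. 111.]
offset [  10.4   68.1 -128.8] rot [-0.1  0.  -0. ]
```

```bash

python3 -m handwheel '{"gripper":[1,1,1,1,1],"offset":[[0,20,-40],[0,40,-80],[0,60,-115],[10,68,-129],[10,68,-129]],"rot":[[0,0,0],[0,0,0],[0,0,0],[0,0,0],[0,0,0]]}' 
python3 -m handwheel '{"gripper":[1,1,1,1],"offset":[[20,0,0],[40,0,0],[49,0,0],[49,0,0]],"rot":[[0,0,0],[0,0,0],[0,0,0],[0,0,0]]}' 
python3 go.py 526 48 166 -94.8; python3 wb.py w18 564.4 68.4
```

```text
time_s: 9.73
ee_pos: [529.3, 45.9, 212.0]
ee_rot: [22.2, 89.7, -162.9]
force: [0.5, 0.1, -0.0]
gripper_width: 0.2
time_s: 10.07
ee_pos: [524.2, 48.5, 163.7]
ee_rot: [7.3, 89.6, -177.5]
force: [-0.1, -0.5, 0.5]
gripper_width: 0.3
t 10.07 pos [524.2  48.5 163.7] yang -94.8 F [-0.1 -0.5  0.5] w 0.3 q [  4.  16. 100.   0.  64.  99.]
offset [-2.3  0.4 -1.8] rot [-0.   0.4 -0.1]
[524.2  48.5 163.7] (array([565.5,  68.4]), np.float64(4.4), np.float64(62.3), 1427)
```

View pics/w18.png

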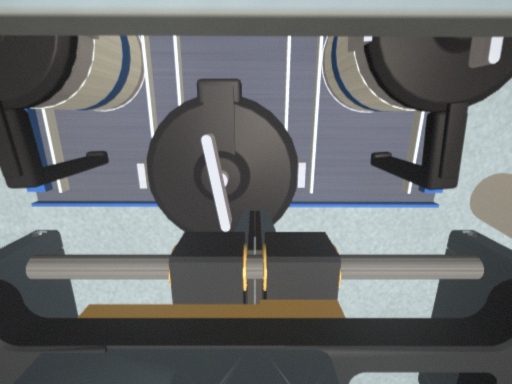

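```bash

python3 -m handwheel '{"gripper":[1,1,1,1,1],"offset":[[-2,-3,0],[-2,-6,0],[-2,-8,0],[-2,-10,0],[-2,-10,0]],"rot":[[0,0,0],[0,0,0],[0,0,0],[0,0,0],[0,0,0]]}' 
python3 go.py 526 62 166 -94.8; python3 wb.py w19 564.4 68.4
```

```text
time_s: 10.53
ee_pos: [527.7, 58.4, 169.8]
ee_rot: [-174.2, 89.9, 0.9]
force: [-1.2, 0.5, 0.6]
gripper_width: 0.4
t 10.53 pos [527.7  58.4 169.8] yang -94.8 F [-1.2  0.5  0.6] w 0.4 q [  5.  16.  99.  -0.  64. 100.]
offset [ 3.8 -3.4  2. ] rot [-0.  -0.1  0. ]
[527.7  58.4 169.8] (array([567. ,  68.7]), np.float64(-3.6), np.float64(61.2), 1063)
```

View pics/w19.png

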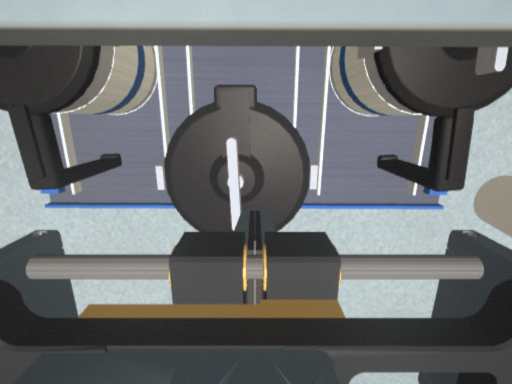

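```bash

python3 -m handwheel '{"gripper":[1,1,1,1,1],"offset":[[0,10,0],[-20,15,0],[-60,15,10],[-70,10,50],[-70,0,90]],"rot":[[0,0,0],[0,0,0],[0,0,0],[0,0,0],[0,0,0]]}' 
python3 -m handwheel '{"gripper":[1,1,1],"offset":[[0,-5,30],[0,-7,30],[0,-7,30]],"rot":[[0,0,0],[0,0,0],[0,0,0]]}' 
python3 go.py 420 79 230 -94.8;python3 tp.py t4 563 70; python3 wb.py w20 563 70
```

```text
time_s: 11.0
ee_pos: [439.7, 64.8, 242.1]
ee_rot: [-171.1, 89.6, 3.9]
force: [-0.0, 0.9, 0.0]
gripper_width: 0.7
time_s: 11.25
ee_pos: [407.6, 75.1, 239.6]
ee_rot: [-172.8, 89.9, 2.4]
force: [0.8, 0.8, 0.1]
gripper_width: 0.4
t 11.25 pos [407.6  75.1 239.6] yang -94.8 F [0.8 0.8 0.1] w 0.4 q [  9.   3. 106.  -0.  71. 104.]
offset [  9.6  -4.9 -12. ] rot [-0.  -0.1  0. ]
(array([563.57982257,  68.36666447]), np.float64(-2.5199522393751823), np.float64(60.317795028335844), 64)
[408.8  74.9 239.6] (array([553.1,  69.7]), np.float64(-2.9), np.float64(40.2), 531)
```

View pics/t4.png

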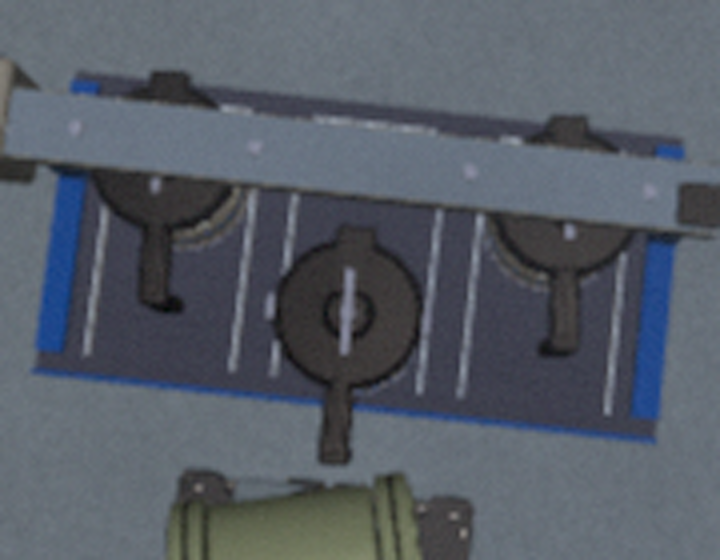

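View pics/w20.png

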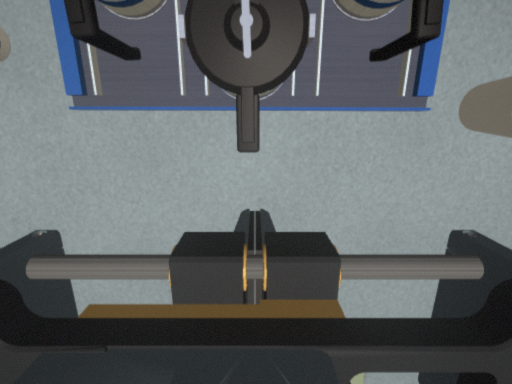

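```bash
python3 - <<'E'
from h import *
c=cam("wrist")
print([onz(c,*p,149).round(1) for p in ((238,151),(259,151))])
E
python3 go.py 420 79.5 95 -94.8
```

```text
[array([455.7,  87.4, 149. ]), array([454.,  67., 149.])]
t 11.35 pos [409.4  74.9 239.4] yang -94.9 F [0.3 0.5 0.1] w 0.5 q [  9.   3. 106.  -0.  71. 104.]
offset [144.4  -5.5  -9.9] rot [-0.1 -0.1  0. ]
```

```bash

python3 -m handwheel '{"gripper":[1,1,1,1,1],"offset":[[40,-2,-4],[80,-2,-8],[120,-2,-8],[144,-2,-8],[144,-2,-8]],"rot":[[0,0,0],[0,0,0],[0,0,0],[0,0,0],[0,0,0]]}' 
python3 go.py 420 77 95 -94.8; python3 wb.py w21 563 70
```

```text
time_s: 11.77
ee_pos: [413.8, 75.4, 90.3]
ee_rot: [15.1, 89.3, -169.8]
force: [-0.3, -0.5, 0.3]
gripper_width: 0.4
t 11.77 pos [413.8  75.4  90.3] yang -94.9 F [-0.3 -0.5  0.3] w 0.4 q [  9.  12. 119.  -0.  50. 104.]
offset [-4.8 -2.1 -6. ] rot [-0.1  0.6 -0.2]
[413.8  75.4  90.3] (array([517.5, 102.1]), np.float64(18.3), np.float64(6.5), 199)
```

View pics/w21.png

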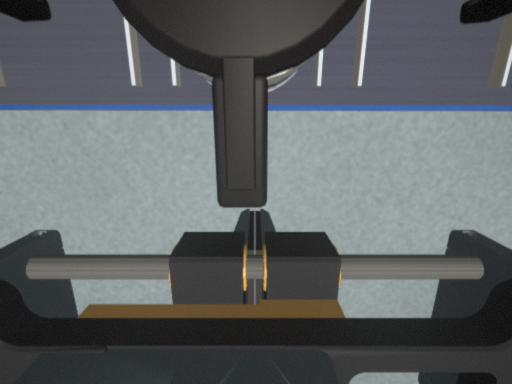

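```bash

python3 -m handwheel '{"gripper":[1,1,1,1,1],"offset":[[-4,-5,-4],[-4,-5,-10],[-4,-5,-16],[-4,-5,-22],[-4,-5,-28]],"rot":[[0,0,0],[0,0,0],[0,0,0],[0,0,0],[0,0,0]]}' 
python3 go.py 440 78 95 -94.8; python3 wb.py w22 563 70
```

```text
time_s: 12.23
ee_pos: [445.0, 79.2, 100.0]
ee_rot: [-23.4, 90.0, 151.7]
force: [-4.5, 0.5, 3.4]
gripper_width: 0.3
t 12.23 pos [445.   79.2 100. ] yang -94.9 F [-4.5  0.5  3.4] w 0.3 q [  9.  14. 115.   0.  52. 103.]
offset [5.  1.6 4.9] rot [-0.1  0.   0. ]
[445.   79.2 100. ] (array([532.8, 103.3]), np.float64(45.0), np.float64(49.1), 2248)
```

View pics/w22.png

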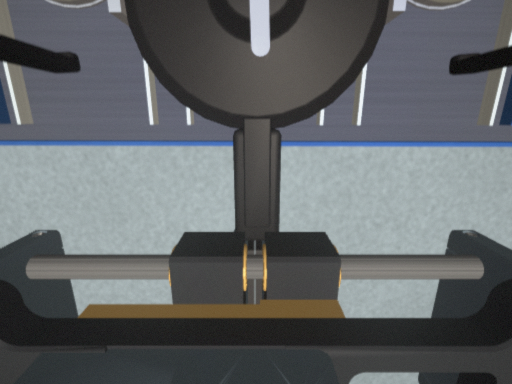

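```bash

python3 -m handwheel '{"gripper":[1,1,1,1,1],"offset":[[0,0,-5],[0,0,-10],[0,0,-15],[0,0,-20],[0,0,-25]],"rot":[[0,0,0],[0,0,0],[0,0,0],[0,0,0],[0,0,0]]}' 
python3 go.py 540 71 98 -94.8; python3 wb.py w23 583 68
```

```text
time_s: 12.7
ee_pos: [470.2, 76.9, 99.1]
ee_rot: [39.0, 90.0, -145.9]
force: [-5.2, 1.1, 4.1]
gripper_width: 0.7
t 12.7 pos [470.2  76.9  99.1] yang -94.9 F [-5.2  1.1  4.1] w 0.7 q [  8.  16. 112.  -0.  52. 103.]
offset [  1.1  -0.1 -70.1] rot [-0.1  0.  -0. ]
[470.2  76.9  99.1] (array([557.3, 101.3]), np.float64(40.8), np.float64(54.0), 4829)
```

View pics/w23.png

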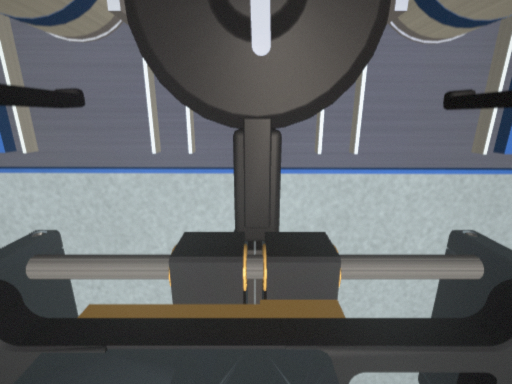

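```bash

python3 -m handwheel '{"gripper":[1,1,1,1,1],"offset":[[0,0,-5],[0,0,-10],[0,0,-15],[0,0,-20],[0,0,-25]],"rot":[[0,0,0],[0,0,0],[0,0,0],[0,0,0],[0,0,0]]}' 
python3 go.py 540 71 98 -94.8; python3 wb.py w24 583 68
```

```text
time_s: 13.17
ee_pos: [495.2, 74.8, 98.9]
ee_rot: [57.4, 90.0, -127.5]
force: [-2.9, 0.1, 0.2]
gripper_width: 0.6
t 13.17 pos [495.2  74.8  98.9] yang -94.9 F [-2.9  0.1  0.2] w 0.6 q [  7.  18. 109.  -0.  53. 102.]
offset [  0.9  -0.  -44.9] rot [-0.1  0.  -0. ]
[495.2  74.8  98.9] (array([569.1,  96.6]), np.float64(32.6), np.float64(59.5), 9455)
```

View pics/w24.png

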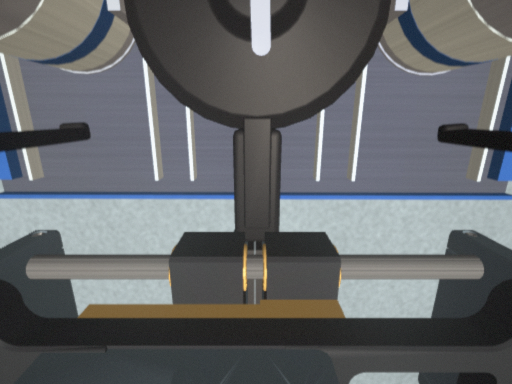

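```bash
python3 - <<'E'
from h import *
c=cam("wrist")
print(onz(c,260.5,53,176).round(1), "lid front",onz(c,258,128,147).round(1))
E
python3 -m handwheel '{"gripper":[1,1,1,1,1],"offset":[[0,0,-5],[0,0,-10],[0,0,-15],[0,0,-20],[0,0,-25]],"rot":[[0,0,0],[0,0,0],[0,0,0],[0,0,0],[0,0,0]]}' 
python3 go.py 540 71 98 -94.8; python3 wb.py w25 583 68;python3 tp.py t5 640 60
python3 - <<'E'
from h import *
c=cam("wrist")
print(onz(c,260.5,53,176).round(1), "lid front",onz(c,258,128,147).round(1))
E
```

```text
[592.7  65.  176. ] lid front [568.6  67.4 147. ]
time_s: 13.63
ee_pos: [520.1, 72.7, 99.0]
ee_rot: [80.9, 90.0, -104.0]
force: [-3.9, -0.5, 0.0]
gripper_width: 0.7
t 13.63 pos [520.1  72.7  99. ] yang -94.9 F [-3.9 -0.5  0. ] w 0.7 q [  7.  20. 106.  -0.  55. 102.]
offset [  1.   -0.  -19.9] rot [-0.1  0.  -0. ]
[520.1  72.7  99. ] (array([583.5,  91.9]), np.float64(5.8), np.float64(47.4), 9386)
(array([661.96663478,  58.66945253]), np.float64(85.51646818347838), np.float64(75.3681580817825), 235)
[617.5  62.9 176. ] lid front [593.3  65.3 147. ]
```

View pics/w25.png

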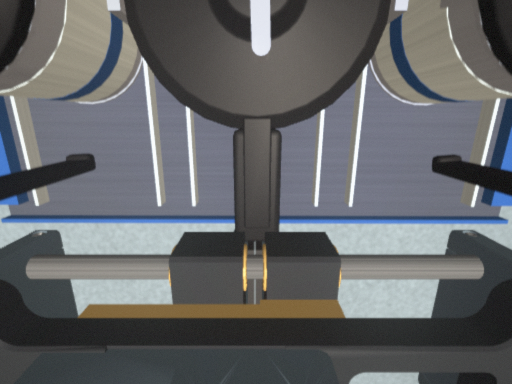

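View pics/t5.png

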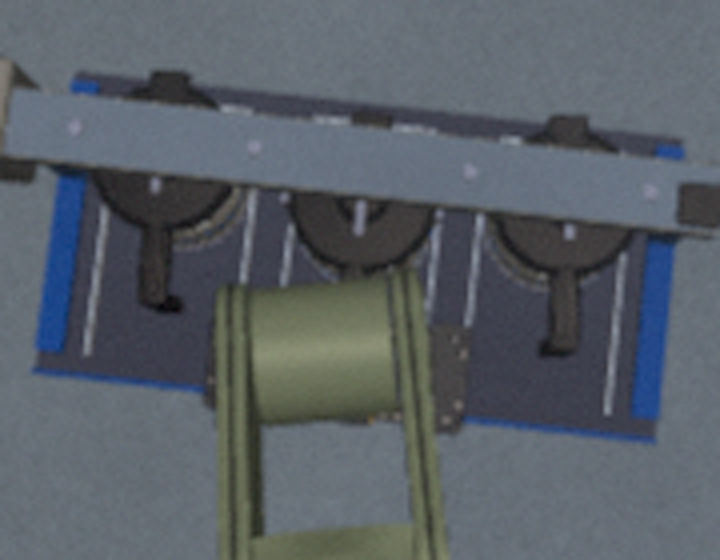

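```bash

python3 -m handwheel '{"gripper":[1,1,1,1,1],"offset":[[0,0,-4],[0,0,-7],[0,0,-10],[0,0,-12],[0,0,-13]],"rot":[[0,0,0],[0,0,0],[0,0,0],[0,0,0],[0,0,0]]}' 
python3 go.py 540 71 98 -94.8; python3 -m handwheel '{"gripper":[1,1],"offset":[[0,0,-1],[0,0,-2]],"rot":[[0,0,0],[0,0,0]]}' 
python3 wb.py w26 583 68;python3 tp.py t6 640 60
```

```text
time_s: 14.15
ee_pos: [532.8, 71.6, 99.2]
ee_rot: [143.0, 90.0, -41.8]
force: [-4.0, 0.5, 1.5]
gripper_width: 0.8
t 14.15 pos [532.8  71.6  99.2] yang -94.9 F [-4.   0.5  1.5] w 0.8 q [  6.  21. 104.  -0.  55. 101.]
offset [ 1.2  0.  -7.2] rot [-0.1 -0.  -0. ]
time_s: 14.32
ee_pos: [534.5, 71.5, 99.2]
ee_rot: [27.3, 90.0, -157.5]
force: [-3.9, 0.5, 2.2]
gripper_width: 0.4
[534.5  71.5  99.2] (array([591.9,  88.7]), np.float64(-21.3), np.float64(45.3), 8206)
(array([662.01794901,  58.56785149]), np.float64(85.07723354316846), np.float64(75.3732683395178), 233)
```

View pics/w26.png

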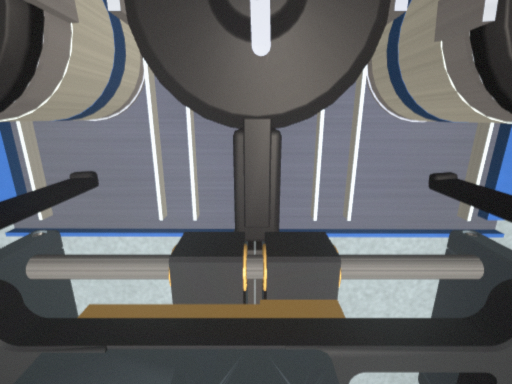

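View pics/t6.png

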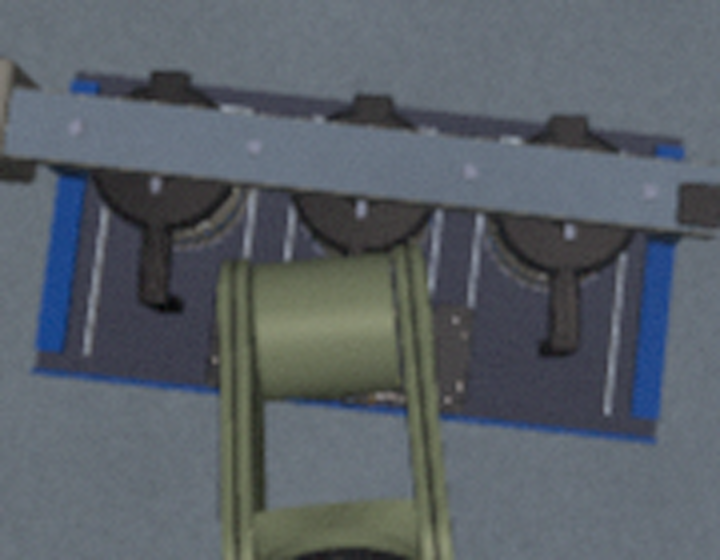

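```bash

python3 -m handwheel '{"gripper":[1,1,1],"offset":[[0,0,-0.5],[0,0,-1],[0,0,-1]],"rot":[[0,0,0],[0,0,0],[0,0,0]]}' 
python3 -m handwheel '{"gripper":[1,1,1],"offset":[[0,0,-0.5],[0,0,-1],[0,0,-1]],"rot":[[0,0,0],[0,0,0],[0,0,0]]}' 
```

```text
time_s: 14.67
ee_pos: [535.6, 71.4, 99.1]
ee_rot: [110.2, 90.0, -74.6]
force: [-3.2, -0.1, 3.0]
gripper_width: 0.5
time_s: 14.92
ee_pos: [536.7, 71.3, 99.1]
ee_rot: [154.9, 90.0, -29.9]
force: [-3.6, 0.4, 2.6]
gripper_width: 0.8
```

```bash

for i in 1; do python3 -m handwheel '{"gripper":[1,1,1],"offset":[[0,0,-0.5],[0,0,-1],[0,0,-1]],"rot":[[0,0,0],[0,0,0],[0,0,0]]}' ; done
python3 -m handwheel '{"gripper":[1,1,1],"offset":[[0,0,-0.5],[0,0,-1],[0,0,-1]],"rot":[[0,0,0],[0,0,0],[0,0,0]]}' 
python3 wb.py w27 583 68;python3 tp.py t7 640 60
```

```text
time_s: 15.17
ee_pos: [537.7, 71.2, 99.1]
ee_rot: [163.1, 90.0, -21.7]
force: [-3.6, -0.0, 2.9]
gripper_width: 0.4
time_s: 15.42
ee_pos: [538.1, 71.1, 99.1]
ee_rot: [6.7, 89.9, -178.2]
force: [-5.2, -0.3, 4.6]
gripper_width: -0.1
[538.1  71.1  99.1] (array([594. ,  87.8]), np.float64(-25.0), np.float64(46.6), 7749)
(array([662.01823283,  58.56499803]), np.float64(85.10753217224041), np.float64(75.37305806821007), 233)
```

View pics/t7.png

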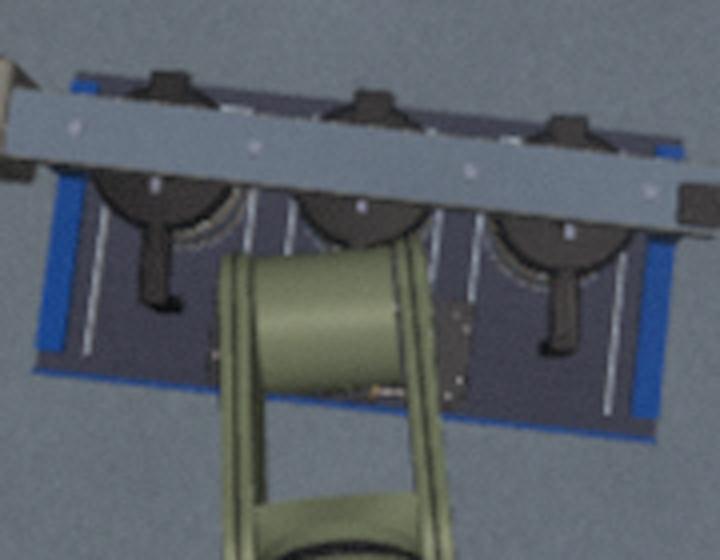

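View pics/w27.png

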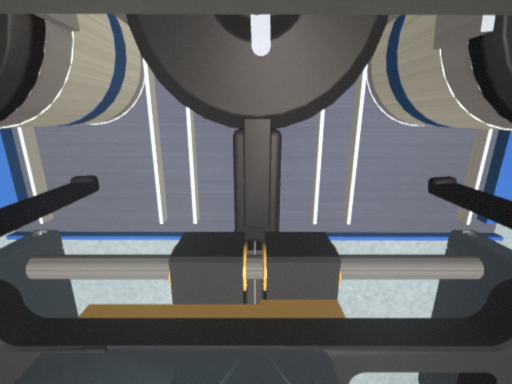

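```bash

python3 -m handwheel '{"gripper":[1,1,1,1,1],"offset":[[0,0,4],[0,0,15],[0,0,40],[-20,0,75],[-60,0,110]],"rot":[[0,0,0],[0,0,0],[0,0,0],[0,0,0],[0,0,0]]}' 
python3 -m handwheel '{"gripper":[1,1,1,1],"offset":[[-60,0,20],[-100,0,30],[-120,0,30],[-120,0,30]],"rot":[[0,0,0],[0,0,0],[0,0,0],[0,0,0]]}' 
python3 wb.py w28 664 59; python3 tp.py t8 640 60
```

```text
time_s: 15.93
ee_pos: [432.1, 79.4, 147.9]
ee_rot: [15.1, 89.5, -169.7]
force: [0.2, 0.1, -0.5]
gripper_width: 0.4
time_s: 16.27
ee_pos: [409.6, 83.2, 278.2]
ee_rot: [-165.9, 89.0, 9.3]
force: [2.1, 0.6, 0.3]
gripper_width: 0.7
(array([662.02233808,  58.50732945]), np.float64(85.05861581122016), np.float64(75.3733870908823), 233)Traceback (most recent call last):
  File "wb.py", line 16, in <module>
    cv2.imwrite(f"pics/{n}.png",cv2.cvtColor(im,cv2.COLOR_RGB2BGR)); print(s['ee_pos'].round(1),wbar(im,c,g))
                                                                                                ~~~~^^^^^^^^
  File "wb.py", line 9, in wbar
    k=1+np.argmax(s[1:,4]); ys,xs=np.nonzero(l==k)
        ~~~~~~~~~^^^^^^^^^
    return _wrapfunc(a, 'argmax', axis=axis, out=out, **kwds)
    return bound(*args, **kwds)
ValueError: attempt to get argmax of an empty sequence
```

View pics/t8.png

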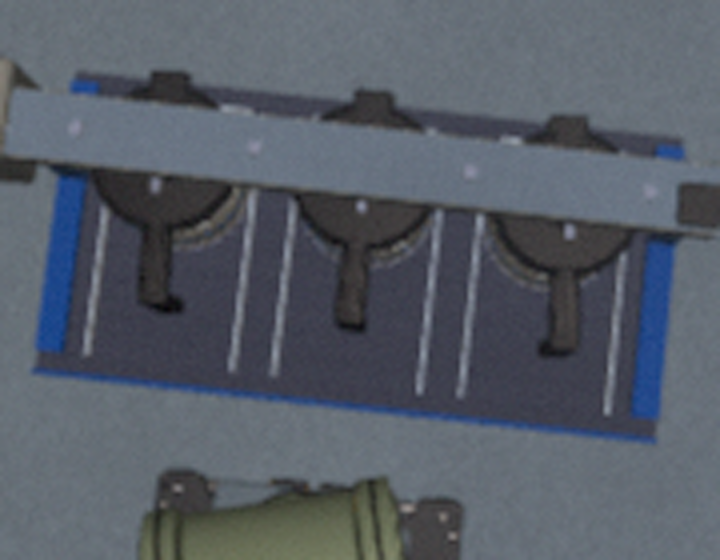

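View pics/w28.png

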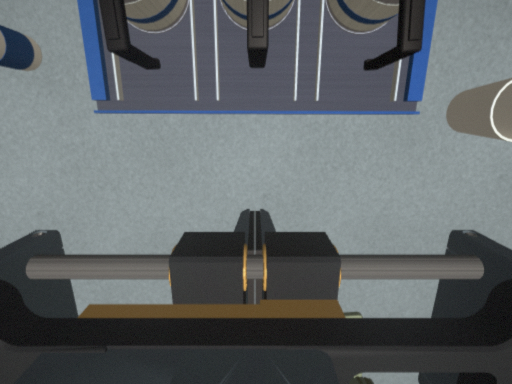

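```bash
python3 - <<'E'
from h import *
c=cam("top"); cr=lambda x,y:((x+.5)/4-.5+150,(y+.5)/4-.5+135)
for p in ((155,192),(361,213),(570,239)): print('bar tip',onz(c,*cr(*p),176).round(1))
for p in ((170,71),(375,92),(570,116)): print('spout',onz(c,*cr(*p),147).round(1))
for p in ((349,328),): print('grip',onz(c,*cr(*p),149).round(1))
im=grab_frame("scene"); cv2.imwrite("pics/s2.png",cv2.cvtColor(cv2.resize(im[90:280,180:380],None,fx=3,fy=3,interpolation=cv2.INTER_CUBIC),cv2.COLOR_RGB2BGR))
print(state()['force'].round(1),state()['qvel'].round(2))
E
```

```text
bar tip [645.6 208.6 176. ]
bar tip [634.1  60.2 176. ]
bar tip [619.1 -90.1 176. ]
spout [740.5 205.4 147. ]
spout [728.5  53.  147. ]
spout [714.1 -91.7 147. ]
grip [553.   67.3 149. ]
[ 0.6 -0.4 -1.2] [-0.14  1.83  1.86  0.03  0.38 -0.01]
```

View pics/s2.png

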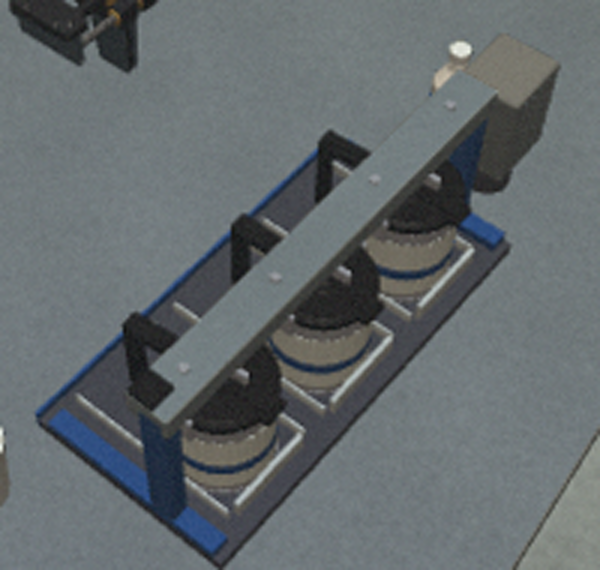

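```bash
python3 -m handwheel '{"gripper":[1,1,1],"offset":[[0,0,0],[0,0,0],[0,0,0]],"rot":[[0,0,0],[0,0,0],[0,0,0]]}'; python3 -c "
from workcell import *
print(job_done())"
```

```text
time_s: 16.67
ee_pos: [406.2, 82.2, 269.0]
ee_rot: [16.9, 89.8, -168.0]
force: [-0.5, 0.2, -0.1]
gripper_width: 0.5
the job is handed in; nothing more can be done
None
```

I turned the crooked bar on the middle tin straight along its bay, pushed the tin home by its handle, and handed the job in at 16.7 s of the 48 s. No verdict was reported, so everything below rests on my own checks.

- **First turn of the bar:** it also slid the tin about 6 mm forward and turned the tin about 7° in its bay. I think the finger pressed too close to the stalk.
- **Mending it:** I pushed the grip sideways to straighten the tin, which took the bar with it to about 10° off. I then pushed the bar again, this time at its outer end. It read about 1 to 2° off the bay line before I pushed the tin home.
- **Push home:** it ran straight at 3 to 5 N. At the end the force rose to 5.2 N while the tool moved only 0.4 mm, which I took as contact with the stop.

**Last checks, from the top and scene cameras:**
- **Position:** the bar's front end puts the tin's axis at about x = 665 mm, against an estimated home of 664.6 mm. Bar ends and spouts line up with the two neighbouring tins to within about 1 to 2 mm.
- **Handle and bar:** the handle faces straight out. The bar's front end lies within about 2 mm of the bay's centre line. The bar's middle was hidden under the drive beam, so I did not measure its final angle.
- **Other things:** I saw no movement of the other tins, the bottle or the cup in the pictures, though I did not measure them. The arm stood clear with no force on it.

One check failed: the last wrist measurement of the bar found nothing because the bar was out of view, so I relied on the top and scene pictures instead. The top-camera bar readings taken during and after the push home picked up the drive beam, so I ignored them.

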